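# Stand the parcel heavy end down in the dispatch tray

### The job

The long kraft parcel with the blue sleeve has a cup packed at one end, and nothing on the outside shows which. Lift it to find its heavy end, then stand it upright, heavy end down, on the floor of the dispatch tray in the gap between the two standing cartons and the sliding wooden follower, setting it down without dropping it. Let go of it, then slide the follower up until the row is closed tight with no gaps, and leave the standing cartons upright and the other things on the counter where they are.

Things in the scene. Friction and masses are not known exactly. Their poses are not given: they have to be found in the camera images.
- parcel: closed kraft carton, blue sleeve; 150 mm long, 58 x 58 mm across, alike at both ends. Origin at its centre, x along its length, y and z across. 0.37 to 0.49 kg; centre of gravity about 27 mm from the middle, towards x or -x, varying by run. Gripped lightly (5 N) it can turn between the finger pads, heavy end down; gripped firmly it stays level and loads the wrist
- tray: plywood dispatch tray, 136 mm (x) by 360 mm (y), fixed. Origin under its centre at counter height; the row of cartons runs along its y. At the -y end a 124 mm high end board, inner face at y = -168 mm; at the +y end a 50 mm high board. Two 8 mm steel guide rods run along y at x = +-55 mm, 34 mm up. The standing cartons take up y = -168 to -55 mm
- tray_floor (a point): middle of the tray's floor, straight above the tray's origin, 16 mm above the counter; the frame is the tray's. The floor between the rods is 102 mm wide. The parcel belongs next to the carton with the terracotta sleeve, centred near y = -26 mm
- follower (a joint): how far the follower has slid towards -y of the tray (m): its pressing face is at tray y = 0.100 minus this value. 0 fully open; starts at 0.015 to 0.050; about 0.097 when the row with the parcel is closed tight. It slides with about 2 N of friction and stays where it is left
- follower_fin (a point): where to pinch the follower: a point near the top of its upright wooden fin, 98 mm above the counter. The fin is 12 mm thick along the tray's x, 54 mm long along y and reaches up to 110 mm above the counter; this point is 48 mm behind (+y of) the pressing face. The frame turns with the tray
- follower_face (a point): middle of the follower's pressing face, 70 mm above the counter. The board is 92 mm wide along the tray's x, 10 mm thick and its top is 119 mm above the counter; it faces -y of the tray
- carton_tall: kraft carton with a green sleeve, standing in the tray against the end board, 66 mm (tray x) by 60 mm (tray y), 155 mm tall, its top 171 mm above the counter, loose, 0.6 kg. Origin at its centre; its x axis points up
- carton_short: kraft carton with a terracotta sleeve, standing in the tray next to the green one, 60 mm (tray x) by 52 mm (tray y), 135 mm tall, its top 151 mm above the counter, loose, 0.5 kg. Origin at its centre; its x axis points up
- tape_roll: roll of brown packing tape lying flat, 96 mm across, 48 mm high; origin at the centre of its underside
- tag_stack: small banded stack of kraft price tags, 36 x 48 x 12 mm; origin at the centre of its underside
- pen_a: white and red pen lying on the counter, 145 mm long along its y, 9 mm high; origin at the centre of its underside
- cup_grey: speckled grey stoneware cup, 50 mm across, 47 mm high; origin at the centre of its underside
- bear_ornament: flat red felt ornament, 58 x 58 x 6 mm; origin at the centre of its underside

How it is judged:
By the outcome, as a careful person would: the job done as asked, in the order asked, and still so for the second after the job is handed in, with the robot touching nothing.
It also fails if it takes over 62 s, if anything falls off the work surface, if the arm or the gripper's body presses on something with over 40 N, if the wrist force passes 120 N, or if a joint passes its speed limit or range.

### The arm

A 7-joint arm with a two-finger parallel gripper is mounted at the origin on a cart in front of the work surface, level with it; the furniture and walls round the work are solid. World frame = base frame: x ahead of the robot, y to its left, z up, the work surface at z = 0. Lengths are in m, angles in rad, forces in N, time in s.
With the tool pointing down it reaches from about 0.425 to 0.875 m from the base axis. Payload 4.7 kg.
Tool frame: the origin (TCP) lies midway between the tips of the shut fingers; the grasp point (between the pads) lies 19 mm behind it; z points along the fingers, y is the line along which they close (so a half turn about z gives the same grasp; the last joint's range is limited). The gripper opens to 87 mm and grips with 3 to 60 N. Pads are 19 mm wide; open, the fingers measure 117 mm over their backs; the gripper's body (75 mm by 190 mm) begins 51 mm behind the grasp point.
Start: joints at [-1.171, 0.321, -0.07, 1.45, 0.023, 1.371, -0.057], TCP at [0.245, 0.602, 0.223] pointing down, gripper open.
Joint ranges: [-2.86, 2.86], [-0.3, 2.09], [-1.38, 1.24], [0.06, 2.45], [-1.56, 4.7], [0.09, 2.05], [-2.69, 2.69]. Speed limits (rad/s): [2.57, 2.57, 3.14, 3.14, 3.14, 3.14, 3.14].

### API

Orientations are given as a rotation vector (axis times angle).
In Python, from bench import ctrl gives the robot as it stands.
- The arm moves only by the tool drive_effector, called after ">>>" as name(argument=value, ...), one argument or row to a line, values as JSON. Schema: {"type":"object","properties":{"offsets":{"type":"array","items":{"type":"object","properties":{"sx":{"type":"number"},"sy":{"type":"number"},"sz":{"type":"number"},"turn":{"type":"number"},"finger_gap":{"type":"number"}},"additionalProperties":false,"required":["finger_gap"]},"minItems":1,"maxItems":20},"grip_n":{"type":"number"},"only":{"type":"string"},"quiet":{"type":"boolean"},"lines":{"type":"string"}},"required":["offsets"],"additionalProperties":false}. offsets is a list of rows, 1 to 20 of them, each an object with the fields sx, sy, sz (the shift in m), turn (a turn about the tool's z in rad), finger_gap (the opening from 0.0 (shut) to 1.0 (fully open)); a field left out counts as zero (the opening has to be given); each row is the pose to reach, as a shift and turn from the pose commanded when the call began, along the tool's axes at that moment; what a row does not reach only later rows make up. A row lasts 1/10 s, in which the tool goes at most 0.05 m and 0.15 rad, less where a joint would pass 70% of its speed; a pose out of reach is approached as far as the arm can. The fingers move at their own pace and stop on an object; grip_n is the grip in N (left out, the last holds). Time passes only in rows, so rows that do not move let the fingers close. The tool returns the time, the measured TCP pose, the force, the opening and the grip force at its end. only (a regular expression) keeps the lines of the reply that match it, lines (a string "A,B") keeps lines A to B, and quiet returns only ok. Input that does not fit is refused with a message, and nothing moves.
- ctrl.get_state(): the state, without advancing time (a new reading comes with each control period).
- ctrl.get_image(name): name is "side" or "top" or "wrist"; returns the picture (480x640x3 uint8, red, green, blue); there is no depth.
- ctrl.camera_model(name): a dict with "vertical_fov" (degrees; the focal length in pixels is half the picture's height over the tangent of half this angle, whatever the lens; pixels are square), "cx", "cy" (the principal point, pixels), "rvec" (rotation vector, rad) and "tvec" (3), from world to camera coordinates, as OpenCV has them; the wrist camera has in their place "hand_eye" (4x4, takes a point from camera to tool coordinates, whose origin is the TCP and whose axes are the flange's). Camera axes: x right, y down, z forward; pixel columns grow to the right and rows downward; lengths in m; the calibration is good to about 2 mm. A picture is of the moment at which its call begins: read the wrist's pose just before it. camera_model takes no time and is no camera call.
- ctrl.close_job(): hands the job in; it is judged then, once.
The state is a dict: "time": time; "joint_positions": joint angles; "qd": joint speeds; "joint_torque": joint torques, N m; "position": TCP position; "tool_rot": TCP orientation; "ft_force": force on the tool from outside, world axes, zero at the start; "torque": the same for the moment, N m; "grip_width": opening from 0.0 (shut) to 1.0 (fully open); "grip_force": force on a finger pad.
Only numpy, scipy, OpenCV 4.12 (cv2) and the standard library are available. Lean on these libraries where they do the work, as an engineer would, in place of code of your own. Each camera call takes 0.05 s, during which the arm holds its last target. There are 200 camera calls.

## Working session

There is one attempt and no reset: what is moved stays moved. The work goes in short steps, Python scripts to look and compute and a tool call to move; the robot and the scene stay as the last step left them, time stands still between calls to the robot, and variables do not carry over. Pictures are saved under pics/ and viewed, at most 10 in all, crops included, and the job is handed in when it is done.

```bash
ls; mkdir -p pics; python3 - <<'E'
from bench import ctrl
import cv2
s=ctrl.get_state()
print({k:s[k] for k in("time","position","tool_rot","ft_force","torque","grip_width")})
for n in("side","top"):
    cv2.imwrite(f"pics/{n}0.png",ctrl.get_image(n)[:,:,::-1]); print(n,ctrl.camera_model(n))
print(ctrl.camera_model("wrist"))
E
```

```text
bench.py
pics
{'time': 0.0, 'position': array([0.24444217, 0.60167025, 0.22147176]), 'tool_rot': array([-6.02166482e-01, -3.08309017e+00,  2.99840309e-03]), 'ft_force': array([ 0.56342556, -0.25450171,  0.15033897]), 'torque': array([ 0.03520272,  0.00655472, -0.00451501]), 'grip_width': 0.9944793068584848}
side {'vertical_fov': 51.67324135331657, 'cx': 319.4918328003212, 'cy': 233.73308533548078, 'rvec': array([ 0.78429969,  2.31740994, -1.42921324]), 'tvec': array([ 0.47372917, -0.06153251,  1.65784379])}
top {'vertical_fov': 51.98022691354589, 'cx': 320.44230814358986, 'cy': 230.97060556500432, 'rvec': array([ 2.20011845, -2.15158843,  0.09239251]), 'tvec': array([-0.07592883,  0.55848416,  1.29323715])}
{'vertical_fov': 63.97200515512647, 'cx': 314.3784236120356, 'cy': 234.19762828064998, 'hand_eye': array([[-1.41308097e-03, -9.66348112e-01, -2.57233997e-01,
         6.99007658e-02],
       [ 9.99998619e-01, -1.14049877e-03, -1.20886117e-03,
        -8.15809917e-05],
       [ 8.74805651e-04, -2.57235350e-01,  9.66348389e-01,
        -1.60643018e-01],
       [ 0.00000000e+00,  0.00000000e+00,  0.00000000e+00,
         1.00000000e+00]])}
```

View pics/top0.png

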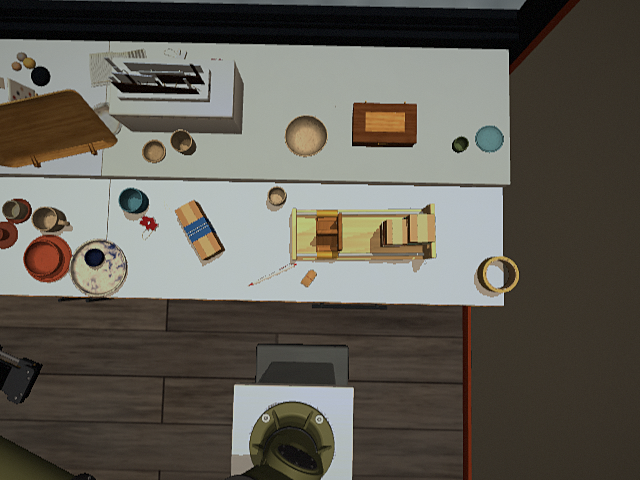

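View pics/side0.png

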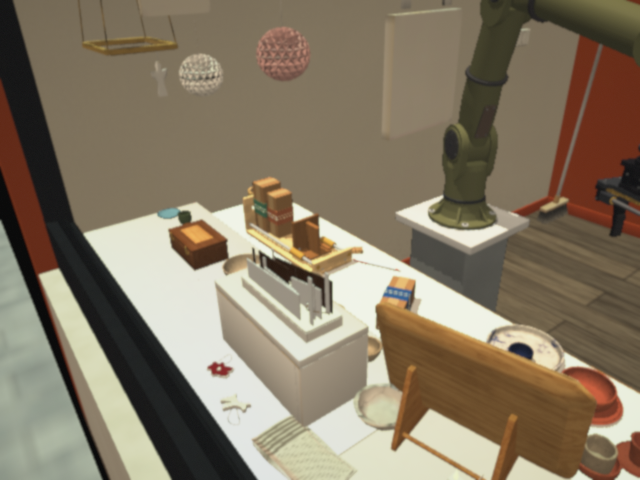

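The top view shows the parcel at about (200,231) and the tray spanning x 292–436 and y 205–262. The end board is on the right (world -y) and the follower fin is near (328,230). I'll enlarge both areas to read the pixels.

```bash
cat > h.py <<'E'
import numpy as np, cv2
from scipy.spatial.transform import Rotation as R
from bench import ctrl
def ray(name,u,v,st=None):
    m=ctrl.camera_model(name); f=240/np.tan(np.radians(m["vertical_fov"]/2))
    d=np.array([(u-m["cx"])/f,(v-m["cy"])/f,1.])
    if name=="wrist":
        H=np.array(m["hand_eye"]); Rt=R.from_rotvec(st["tool_rot"]).as_matrix()
        return Rt@H[:3,3]+np.array(st["position"]), Rt@H[:3,:3]@d
    Rm=R.from_rotvec(m["rvec"]).as_matrix()
    return -Rm.T@m["tvec"], Rm.T@d
def at(name,u,v,z,st=None):
    o,d=ray(name,u,v,st); return o+d*(z-o[2])/d[2]
def totool(p,st):
    return R.from_rotvec(st["tool_rot"]).inv().apply(np.array(p)-st["position"])
E
python3 - <<'E'
import cv2, numpy as np
i=cv2.imread("pics/top0.png")
a=cv2.resize(i[190:270,165:245],None,fx=4,fy=4,interpolation=2)
b=cv2.resize(i[195:275,280:445],None,fx=4.8,fy=4,interpolation=2)
b=cv2.resize(i[195:275,280:445],None,fx=4,fy=4,interpolation=2)
o=np.zeros((600,800,3),np.uint8); o[:240,:240]=cv2.resize(i[190:270,165:245],(240,240),interpolation=2)
t=cv2.resize(i[195:275,283:443],(800,400),interpolation=2)
o=np.vstack([np.hstack([cv2.resize(i[195:270,170:235],None,fx=2.6,fy=2.6,interpolation=2),np.zeros((195,800-169,3),np.uint8)]),t])
cv2.imwrite("pics/c0.png",o)
E
```

```text
(no output)
```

View pics/c0.png

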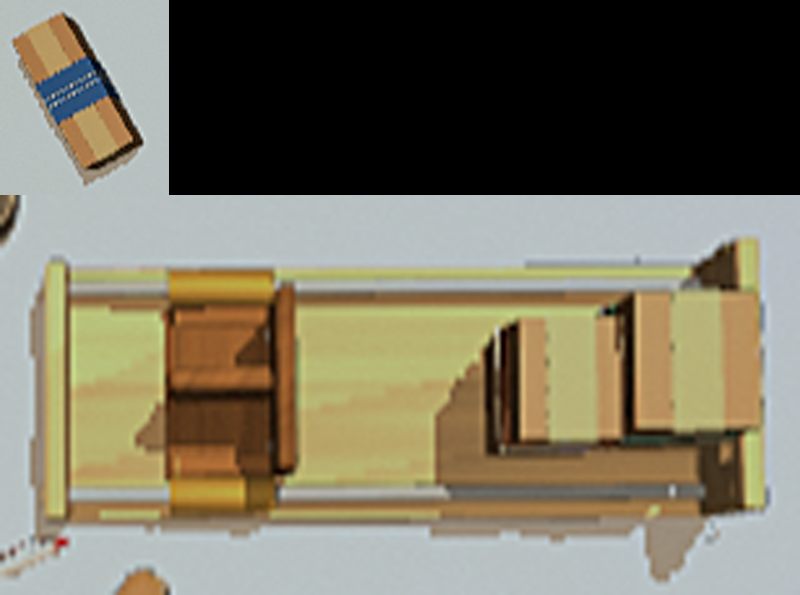

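The crop shows the parcel's top corners at about (174.6,210.4), (195,200), (222.3,248.8) and (203,258.8). The +y board top runs (292.6,208)–(292.6,259.6), and the end board outer edge runs (434.6,203.6)–(436,257.6). The follower face edge is at u≈342.

```bash
python3 - <<'E'
from h import *
P=np.array([at("top",*p,.058) for p in[(174.6,210.4),(195,200),(222.3,248.8),(203,258.8)]])
print(P.round(3)); c=P.mean(0); ax=(P[2]+P[3]-P[0]-P[1])/2
print("parcel",c,np.linalg.norm(ax),np.linalg.norm(P[1]-P[0]),np.degrees(np.arctan2(ax[1],ax[0])))
A=[at("top",*p,.05) for p in[(292.6,208),(292.6,259.6)]];B=[at("top",*p,.124) for p in[(434.6,203.6),(436,257.6)]]
F=[at("top",*p,.119) for p in[(342,213),(342,250.4)]]
print(np.round(A,3),np.round(B,3),np.round(F,3))
a=np.mean(A,0)[:2];b=np.mean(B,0)[:2];print("len",np.linalg.norm(a-b),"ctr",(a+b)/2,"yaxis deg",np.degrees(np.arctan2(*(a-b)[::-1])))
s=ctrl.get_state();print("tool axes",R.from_rotvec(s["tool_rot"]).as_matrix().round(3))
print("to parcel",totool([c[0],c[1],.15],s))
E
```

```text
[[0.603 0.319 0.058]
 [0.631 0.267 0.058]
 [0.505 0.19  0.058]
 [0.478 0.24  0.058]]
parcel [0.55416677 0.25413421 0.058     ] 0.14796848322220638 0.059527266370202114 -148.08126816567625
[[0.617 0.011 0.05 ]
 [0.481 0.007 0.05 ]] [[ 0.626 -0.346  0.124]
 [ 0.492 -0.35   0.124]] [[ 0.598 -0.116  0.119]
 [ 0.505 -0.118  0.119]]
len 0.3570766070106376 ctr [ 0.55397151 -0.16916015] yaxis deg 91.5847989445187
tool axes [[-0.927  0.376 -0.001]
 [ 0.376  0.927 -0.002]
 [-0.    -0.002 -1.   ]]
to parcel [-0.41771927 -0.20540098  0.07197918]
```

Sizes check out: parcel 148×60 mm, tray 357 mm. Next I'll hover above the far end of the parcel (37 mm from its centre), aligned with it.

>>> drive_effector(
  offsets=[
    {"sx":-0.439, "sy":-0.176, "sz":0.06, "turn":-0.942, "finger_gap":1},
    {"sx":-0.439, "sy":-0.176, "sz":0.06, "turn":-0.942, "finger_gap":1},
    {"sx":-0.439, "sy":-0.176, "sz":0.06, "turn":-0.942, "finger_gap":1},
    {"sx":-0.439, "sy":-0.176, "sz":0.06, "turn":-0.942, "finger_gap":1},
    {"sx":-0.439, "sy":-0.176, "sz":0.06, "turn":-0.942, "finger_gap":1},
    {"sx":-0.439, "sy":-0.176, "sz":0.06, "turn":-0.942, "finger_gap":1},
    {"sx":-0.439, "sy":-0.176, "sz":0.06, "turn":-0.942, "finger_gap":1},
    {"sx":-0.439, "sy":-0.176, "sz":0.06, "turn":-0.942, "finger_gap":1},
    {"sx":-0.439, "sy":-0.176, "sz":0.06, "turn":-0.942, "finger_gap":1},
    {"sx":-0.439, "sy":-0.176, "sz":0.06, "turn":-0.942, "finger_gap":1},
    {"sx":-0.439, "sy":-0.176, "sz":0.06, "turn":-0.942, "finger_gap":1},
    {"sx":-0.439, "sy":-0.176, "sz":0.06, "turn":-0.942, "finger_gap":1},
    {"sx":-0.439, "sy":-0.176, "sz":0.06, "turn":-0.942, "finger_gap":1},
    {"sx":-0.439, "sy":-0.176, "sz":0.06, "turn":-0.942, "finger_gap":1},
  ],
  grip_n=40,
)

```text
time: 1.5
position: [0.5839, 0.276, 0.1627]
tool_rot: [0.867, -3.019, -0.001]
ft_force: [-0.6, -0.0, -0.3]
grip_width: 0.998
grip_force: 0.0
```

```bash
python3 - <<'E'
from h import *
s=ctrl.get_state(); im=ctrl.get_image("wrist"); cv2.imwrite("pics/w1.png",im[:,:,::-1])
print(s["time"],s["position"],s["tool_rot"],s["joint_positions"].round(2),s["torque"],s["ft_force"])
print(R.from_rotvec(s["tool_rot"]).as_matrix().round(3))
E
```

```text
1.5 [0.58394629 0.27596638 0.16267686] [ 8.67015680e-01 -3.01946643e+00 -1.49160483e-03] [-0.54  0.34  0.08  1.54 -0.03  1.26  1.67] [ 0.07915623  0.05076882 -0.00467138] [-0.56070054 -0.02540146 -0.27786406]
[[-0.848 -0.531 -0.   ]
 [-0.531  0.848  0.001]
 [-0.     0.001 -1.   ]]
```

View pics/w1.png

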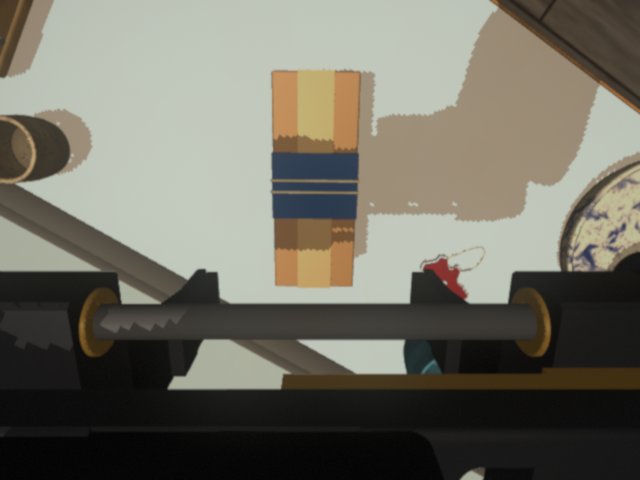

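The wrist view shows the parcel's top face with corners at (272,71), (361,71), (353,287) and (275,287), aligned with the tool. The sleeve is at rows 153–218.

```bash
python3 - <<'E'
from h import *
s=dict(position=np.array([.58395,.27597,.16268]),tool_rot=np.array([.867016,-3.019466,-.00149]))
P=np.array([at("wrist",*p,.058,s) for p in[(272,71),(361,71),(353,287),(275,287)]])
c=P.mean(0);ax=(P[2]+P[3]-P[0]-P[1])/2
print(P.round(3),c,np.linalg.norm(ax),np.linalg.norm(P[1]-P[0]),np.degrees(np.arctan2(ax[1],ax[0])))
u=ax/np.linalg.norm(ax)
for k in(.037,-.037):
  g=c+k*u; g[2]=.010; print(k,g,totool(g,s))
E
```

```text
[[0.507 0.195 0.058]
 [0.477 0.244 0.058]
 [0.604 0.322 0.058]
 [0.634 0.273 0.058]] [0.55537983 0.2583463  0.058     ] 0.14890199721078093 0.057132793784902804 31.32906499605981
0.037 [0.58698505 0.27758454 0.01      ] [-0.00340589 -0.00038561  0.15268023]
-0.037 [0.52377461 0.23910806 0.01      ] [0.07058838 0.00053517 0.15266977]
```

>>> drive_effector(
  offsets=[
    {"sx":-0.003, "sz":0.05, "turn":0.012, "finger_gap":1},
    {"sx":-0.003, "sz":0.09, "turn":0.012, "finger_gap":1},
    {"sx":-0.003, "sz":0.125, "turn":0.012, "finger_gap":1},
    {"sx":-0.003, "sz":0.152, "turn":0.012, "finger_gap":1},
    {"sx":-0.003, "sz":0.152, "turn":0.012, "finger_gap":1},
    {"sx":-0.003, "sz":0.152, "turn":0.012, "finger_gap":0},
    {"sx":-0.003, "sz":0.152, "turn":0.012, "finger_gap":0},
    {"sx":-0.003, "sz":0.152, "turn":0.012, "finger_gap":0},
    {"sx":-0.003, "sz":0.152, "turn":0.012, "finger_gap":0},
    {"sx":-0.003, "sz":0.152, "turn":0.012, "finger_gap":0},
    {"sx":-0.003, "sz":0.152, "turn":0.012, "finger_gap":0},
  ],
  grip_n=40,
)

```text
time: 2.65
position: [0.5882, 0.2768, 0.0121]
tool_rot: [-0.844, 3.024, 0.002]
ft_force: [-1.3, 0.5, 5.7]
grip_width: 0.666
grip_force: 40.0
```

```bash
python3 -c "
from h import *
s=ctrl.get_state();print(s['torque'],s['ft_force'],s['grip_force'])"
```

```text
[ 0.42614867  0.37951561 -0.10034723] [-1.27184946  0.47553578  5.7212689 ] 40.00083521939814
```

>>> drive_effector(
  offsets=[
    {"sz":-0.015, "finger_gap":0},
    {"sz":-0.03, "finger_gap":0},
    {"sz":-0.04, "finger_gap":0},
    {"sz":-0.04, "finger_gap":0},
    {"sz":-0.04, "finger_gap":0},
    {"sz":-0.04, "finger_gap":0},
  ],
)

```text
time: 3.25
position: [0.5871, 0.2752, 0.0498]
tool_rot: [0.844, -3.025, 0.0]
ft_force: [-0.5, 0.1, -4.4]
grip_width: 0.663
grip_force: 40.0
```

```bash
python3 -c "
from h import *
s=ctrl.get_state();print(s['torque'],s['ft_force'],s['grip_force'], R.from_rotvec(s['tool_rot']).inv().apply(s['torque']))"
```

```text
[ 0.17747825 -0.19309864  0.03427929] [-0.51953807  0.13283755 -4.4009071 ] 39.99851154629141 [-0.05182491 -0.25708734 -0.03436512]
```

Weight is about 4.2 N and the tool-y moment is −0.257 N·m, about a 62 mm lever. So the near (robot-side) end is heavy and I'm holding the light end. I'll lower it, ease the grip to 5 N and lift slowly so it pivots.

>>> drive_effector(
  offsets=[
    {"sz":0.012, "finger_gap":0},
    {"sz":0.025, "finger_gap":0},
    {"sz":0.032, "finger_gap":0},
    {"sz":0.032, "finger_gap":0},
  ],
  grip_n=40,
)

```text
time: 3.65
position: [0.5859, 0.2748, 0.0158]
tool_rot: [0.843, -3.022, 0.001]
ft_force: [0.0, -0.0, -4.3]
grip_width: 0.669
grip_force: 40.0
```

>>> drive_effector(
  offsets=[
    {"finger_gap":0},
    {"finger_gap":0},
    {"sz":-0.01, "finger_gap":0},
    {"sz":-0.02, "finger_gap":0},
    {"sz":-0.03, "finger_gap":0},
    {"sz":-0.04, "finger_gap":0},
    {"sz":-0.05, "finger_gap":0},
    {"sz":-0.06, "finger_gap":0},
    {"sz":-0.07, "finger_gap":0},
    {"sz":-0.08, "finger_gap":0},
    {"sz":-0.09, "finger_gap":0},
    {"sz":-0.10, "finger_gap":0},
    {"sz":-0.11, "finger_gap":0},
    {"sz":-0.12, "finger_gap":0},
    {"sz":-0.13, "finger_gap":0},
    {"sz":-0.14, "finger_gap":0},
    {"sz":-0.15, "finger_gap":0},
    {"sz":-0.15, "finger_gap":0},
    {"sz":-0.15, "finger_gap":0},
    {"sz":-0.15, "finger_gap":0},
  ],
  grip_n=5,
)

```text
time: 5.65
position: [0.5872, 0.2754, 0.1679]
tool_rot: [0.844, -3.025, 0.0]
ft_force: [-0.3, -0.5, -4.6]
grip_width: 0.663
grip_force: 5.0
```

```bash
python3 - <<'E'
from h import *
s=ctrl.get_state(); print(s['torque'],s['ft_force'],s['grip_force'], R.from_rotvec(s['tool_rot']).inv().apply(s['torque']))
a=ctrl.get_image("wrist");b=ctrl.get_image("side")
b=cv2.resize(b[180:400,280:540],(520,440))
o=np.zeros((480,800,3),np.uint8);o[:360,:400]=cv2.resize(a,None,fx=.625,fy=.75);o[:300,400:]=cv2.resize(b,(400,300))
cv2.imwrite("pics/w2.png",o[:,:,::-1])
E
```

```text
[0.11224418 0.06498478 0.04452265] [-0.25845391 -0.519377   -4.55159469] 4.999973538000738 [-0.12961914 -0.00251676 -0.04468318]
```

View pics/w2.png

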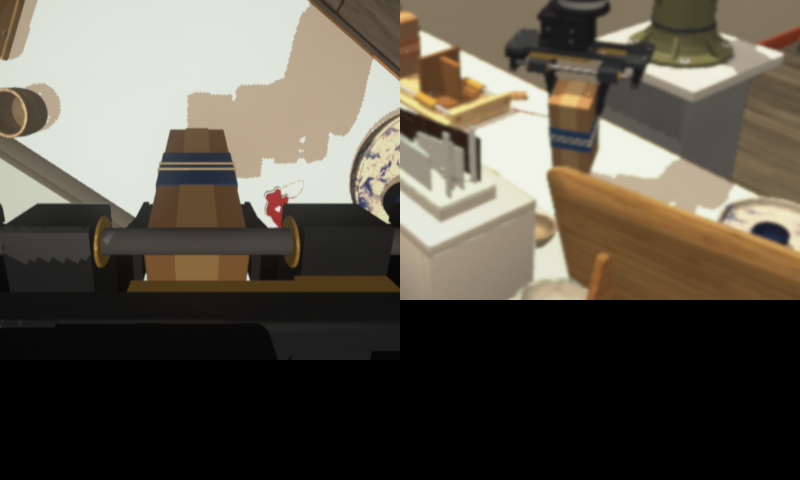

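The parcel hangs practically vertical with the heavy end down: the moment about the pads is about 0, and its bottom edge shows at wrist pixel (312,171). I'll check the carton's front edge from the first picture and work out the move.

```bash
python3 - <<'E'
from h import *
s=ctrl.get_state()
b=at("wrist",312,171,s["position"][2]+.019-.112,s);print("bottom edge tool",totool(b,s))
T=np.array([.554,-.169]);th=np.radians(1.6);M=np.array([[np.cos(th),-np.sin(th)],[np.sin(th),np.cos(th)]])
for uv,z in[((387,230),.151),((387,220),.151),((387,283-195+155-0),.151),((342,231),.119),((435.5,230),.124),((292.6,234),.05)]:
  print(uv,(M.T@(at("top",*uv,z)[:2]-T)).round(4))
g=T+M@[0,-.019]; h=T+M@[0,-.010]
print(g,"tool", totool([*g,.25],s), "reach",np.hypot(*g))
E
```

```text
bottom edge tool [ 0.04550876 -0.00195249  0.09305771]
(387, 230) [-0.0006 -0.0557]
(387, 220) [ 0.0237 -0.0561]
(387, 243) [-0.0321 -0.0551]
(342, 231) [0.0003 0.0518]
(435.5, 230) [ 0.0011 -0.1792]
(292.6, 234) [-0.0008  0.1784]
[ 0.55453051 -0.18799259] tool [ 0.26803848 -0.37947197 -0.08189427] reach 0.5855299330497099
```

>>> drive_effector(
  offsets=[
    {"sz":-0.04, "turn":0.1, "finger_gap":0},
    {"sz":-0.082, "turn":0.25, "finger_gap":0},
    {"sx":0.268, "sy":-0.379, "sz":-0.082, "turn":2.087, "finger_gap":0},
    {"sx":0.268, "sy":-0.379, "sz":-0.082, "turn":2.087, "finger_gap":0},
    {"sx":0.268, "sy":-0.379, "sz":-0.082, "turn":2.087, "finger_gap":0},
    {"sx":0.268, "sy":-0.379, "sz":-0.082, "turn":2.087, "finger_gap":0},
    {"sx":0.268, "sy":-0.379, "sz":-0.082, "turn":2.087, "finger_gap":0},
    {"sx":0.268, "sy":-0.379, "sz":-0.082, "turn":2.087, "finger_gap":0},
    {"sx":0.268, "sy":-0.379, "sz":-0.082, "turn":2.087, "finger_gap":0},
    {"sx":0.268, "sy":-0.379, "sz":-0.082, "turn":2.087, "finger_gap":0},
    {"sx":0.268, "sy":-0.379, "sz":-0.082, "turn":2.087, "finger_gap":0},
    {"sx":0.268, "sy":-0.379, "sz":-0.082, "turn":2.087, "finger_gap":0},
    {"sx":0.268, "sy":-0.379, "sz":-0.082, "turn":2.087, "finger_gap":0},
    {"sx":0.268, "sy":-0.379, "sz":-0.082, "turn":2.087, "finger_gap":0},
    {"sx":0.268, "sy":-0.379, "sz":-0.082, "turn":2.087, "finger_gap":0},
    {"sx":0.268, "sy":-0.379, "sz":-0.082, "turn":2.087, "finger_gap":0},
    {"sx":0.268, "sy":-0.379, "sz":-0.082, "turn":2.087, "finger_gap":0},
    {"sx":0.268, "sy":-0.379, "sz":-0.082, "turn":2.087, "finger_gap":0},
    {"sx":0.268, "sy":-0.379, "sz":-0.082, "turn":2.087, "finger_gap":0},
    {"sx":0.268, "sy":-0.379, "sz":-0.082, "turn":2.087, "finger_gap":0},
  ],
  grip_n=40,
)

```text
time: 7.75
position: [0.5546, -0.1874, 0.2506]
tool_rot: [-2.19, -2.253, -0.0]
ft_force: [-0.9, 0.3, -4.1]
grip_width: 0.658
grip_force: 40.0
```

```bash
python3 - <<'E'
from h import *
s=ctrl.get_state(); print(s['joint_positions'].round(2),s['grip_force'], R.from_rotvec(s['tool_rot']).inv().apply(s['torque']),R.from_rotvec(s['tool_rot']).as_matrix().round(3))
a=ctrl.get_image("wrist");b=ctrl.get_image("side")
cv2.imwrite("pics/raww3.png",a[:,:,::-1]);cv2.imwrite("pics/raws3.png",b[:,:,::-1])
o=np.zeros((600,800,3),np.uint8);o[:480,:400]=a[:,120:520];o[:600,400:]=cv2.resize(b[120:300,220:340],(400,600))
cv2.imwrite("pics/w3.png",o[:,:,::-1])
E
```

```text
[-0.22  0.18  0.57  1.6  -0.1   1.39  0.39] 39.999159829818325 [ 0.02246616 -0.04865321 -0.01093762] [[-0.028  1.     0.   ]
 [ 1.     0.028  0.   ]
 [ 0.     0.    -1.   ]]
```

View pics/w3.png

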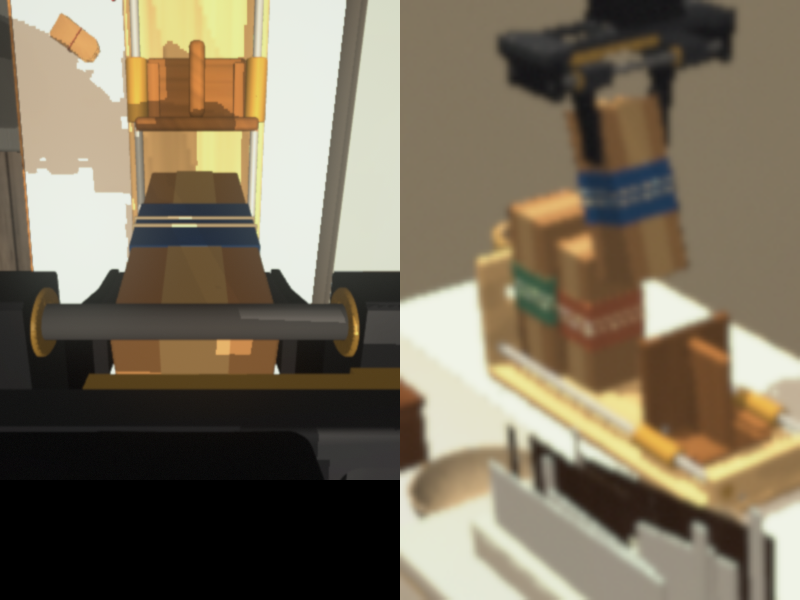

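The side view shows the parcel leaning about 9° in the pads, bottom towards the follower. Pressing it lightly on the floor at 5 N should straighten it. I'll shift 7 mm towards the follower to clear the terracotta carton, then descend.

>>> drive_effector(
  offsets=[
    {"sx":0.007, "sz":0.03, "finger_gap":0},
    {"sx":0.007, "sz":0.06, "finger_gap":0},
    {"sx":0.007, "sz":0.09, "finger_gap":0},
    {"sx":0.007, "sz":0.11, "finger_gap":0},
    {"sx":0.007, "sz":0.125, "finger_gap":0},
    {"sx":0.007, "sz":0.13, "finger_gap":0},
    {"sx":0.007, "sz":0.13, "finger_gap":0},
  ],
  grip_n=40,
)

```text
time: 8.55
position: [0.5552, -0.1774, 0.1265]
tool_rot: [-2.185, -2.252, -0.008]
ft_force: [-11.5, 9.5, 30.6]
grip_width: 0.666
grip_force: 40.0
```

>>> drive_effector(
  offsets=[
    {"finger_gap":0},
    {"sz":0.002, "finger_gap":0},
    {"sz":0.004, "finger_gap":0},
    {"sz":0.004, "finger_gap":0},
  ],
  grip_n=5,
)

```text
time: 8.95
position: [0.5551, -0.1806, 0.1188]
tool_rot: [2.189, 2.252, 0.002]
ft_force: [-2.7, 1.2, 6.2]
grip_width: 0.664
grip_force: 5.0
```

>>> drive_effector(
  offsets=[
    {"sz":0.002, "finger_gap":0},
    {"sz":0.004, "finger_gap":0},
    {"sz":0.004, "finger_gap":0},
  ],
  grip_n=5,
)

```text
time: 9.25
position: [0.5551, -0.1808, 0.1148]
tool_rot: [2.189, 2.252, 0.002]
ft_force: [-2.5, 0.3, 6.4]
grip_width: 0.67
grip_force: 5.0
```

Contact came about 10 mm earlier than expected, so I'll look before going on.

```bash
python3 - <<'E'
from h import *
s=ctrl.get_state(); print(s['grip_force'], R.from_rotvec(s['tool_rot']).inv().apply(s['torque']))
a=ctrl.get_image("wrist");b=ctrl.get_image("side")
o=np.zeros((600,800,3),np.uint8);o[:480,:400]=a[:,120:520];o[:600,400:]=cv2.resize(b[140:320,220:340],(400,600),interpolation=2)
cv2.imwrite("pics/w4.png",o[:,:,::-1])
E
```

```text
5.000014342367649 [ 0.9282537   0.06363528 -0.00456203]
```

View pics/w4.png

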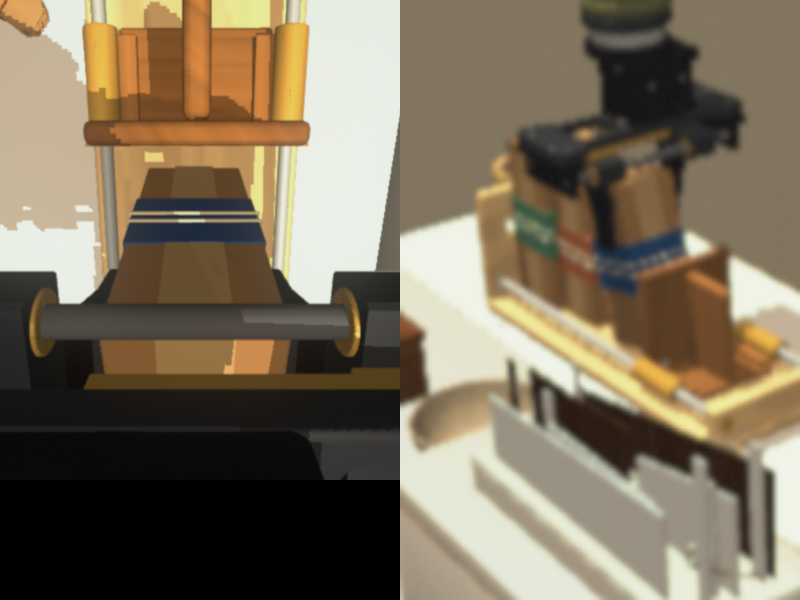

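```bash
python3 - <<'E'
from h import *
from scipy.optimize import least_squares
s=ctrl.get_state(); print(s["position"])
m=ctrl.camera_model("wrist");H=np.array(m["hand_eye"]);f=240/np.tan(np.radians(m["vertical_fov"]/2))
Hi=np.linalg.inv(H)
def proj(p):
    q=Hi[:3,:3]@p+Hi[:3,3]; return np.array([f*q[0]/q[2]+m["cx"],f*q[1]/q[2]+m["cy"]])
# +y face: bottom edge corners, sleeve-middle edges; params: bottom centre xz (tool), tilt
def fit(bl,br,ml,mr):
    def res(p):
        x,z,t,y0=p; r=[]
        for k,(l,rr) in((0,(bl,br)),(.075,(ml,mr))):
            for sgn,o in((-1,l),(1,rr)):
                r+=list(proj(np.array([x-k*np.sin(t),y0+sgn*.029,z-k*np.cos(t)]))-o)
        return r
    o=least_squares(res,[.03,.1,0,0]); return o.x,o.fun.round(1)
for n,a in(("w4",((270,168),(361,168),(248,217),(382,217))),("w3",((269,173),(362,173),(253,222),(378,222)))):
    (x,z,t,y0),r=fit(*a); c=np.array([x-.029*np.cos(t),z+.029*np.sin(t)])
    print(n,x,z,"tilt",np.degrees(t),"y0",y0,r)
    print(" bottom centre tool x,z",c," lower corner",c[0]-.029*np.cos(t),c[1]+.029*np.sin(t))
E
```

```text
[ 0.55508657 -0.18093913  0.11472403]
w4 0.04829918998854374 0.07766004298349777 tilt 11.155029644768238 y0 0.0004506663362029809 [-2.2  0.2  1.3  0.   1.2  0.  -0.5 -0.2]
 bottom centre tool x,z [0.01984708 0.08327051]  lower corner -0.008605033642697262 0.08888097578454926
w3 0.044542818604594296 0.08540803501169192 tilt 11.439183487239161 y0 0.0006159879486002777 [ 0.7  0.  -1.1 -0.1 -0.3  0.1  0.6 -0.1]
 bottom centre tool x,z [0.01611888 0.09115954]  lower corner -0.012305056132337254 0.09691104061432204
```

The parcel's lower corner is about on the floor (it slid a few mm in the pads) with about 11° of lean left. I'll move the pivot 20 mm towards +y at light grip so that floor friction rotates it upright.

>>> drive_effector(
  offsets=[
    {"sx":0.004, "finger_gap":0},
    {"sx":0.008, "sz":0.001, "finger_gap":0},
    {"sx":0.012, "sz":0.002, "finger_gap":0},
    {"sx":0.016, "sz":0.003, "finger_gap":0},
    {"sx":0.020, "sz":0.004, "finger_gap":0},
    {"sx":0.020, "sz":0.004, "finger_gap":0},
    {"sx":0.020, "sz":0.004, "finger_gap":0},
  ],
  grip_n=5,
)

```text
time: 10.05
position: [0.5544, -0.1595, 0.1089]
tool_rot: [-2.189, -2.253, -0.002]
ft_force: [-1.4, 3.5, 4.5]
grip_width: 0.668
grip_force: 5.0
```

```bash
python3 - <<'E'
from h import *
s=ctrl.get_state(); print(s['grip_force'], R.from_rotvec(s['tool_rot']).inv().apply(s['torque']))
a=ctrl.get_image("wrist");b=ctrl.get_image("side")
o=np.zeros((600,800,3),np.uint8);o[:480,:400]=a[:,120:520];o[:600,400:]=cv2.resize(b[140:320,220:340],(400,600),interpolation=2)
cv2.imwrite("pics/w5.png",o[:,:,::-1])
E
```

```text
5.000015354198695 [0.47592376 0.51400777 0.05661347]
```

View pics/w5.png

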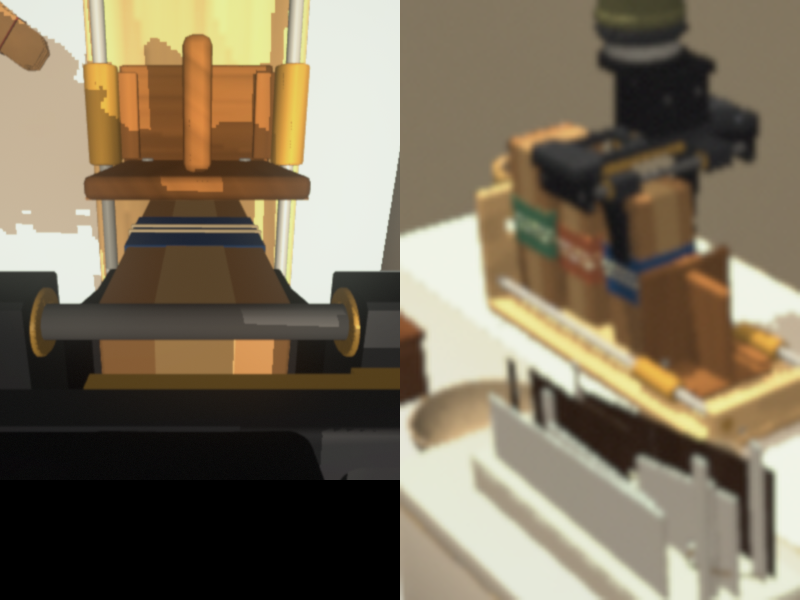

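The parcel now stands essentially upright on the floor, its edges parallel to the cartons'. I'll let go and withdraw upward.

>>> drive_effector(
  offsets=[
    {"sz":-0.001, "finger_gap":0},
    {"sz":-0.001, "finger_gap":0.7},
    {"sz":-0.001, "finger_gap":0.72},
    {"sz":-0.001, "finger_gap":0.8},
    {"sz":-0.001, "finger_gap":1},
    {"sz":-0.001, "finger_gap":1},
    {"sz":-0.001, "finger_gap":1},
    {"sz":-0.001, "finger_gap":1},
  ],
  grip_n=5,
)

```text
time: 10.95
position: [0.5539, -0.1605, 0.1096]
tool_rot: [2.19, 2.252, 0.0]
ft_force: [-0.4, -0.2, -0.8]
grip_width: 0.98
grip_force: 0.0
```

>>> drive_effector(
  offsets=[
    {"sz":-0.03, "finger_gap":1},
    {"sz":-0.07, "finger_gap":1},
    {"sz":-0.12, "finger_gap":1},
    {"sz":-0.17, "finger_gap":1},
    {"sx":0.05, "sz":-0.19, "finger_gap":1},
    {"sx":0.1, "sz":-0.19, "finger_gap":1},
    {"sx":0.14, "sz":-0.19, "finger_gap":1},
    {"sx":0.14, "sz":-0.19, "finger_gap":1},
    {"sx":0.14, "sz":-0.19, "finger_gap":1},
  ],
)

```text
time: 11.85
position: [0.5499, -0.0194, 0.2995]
tool_rot: [2.187, 2.256, -0.0]
ft_force: [0.0, -0.8, -0.4]
grip_width: 0.995
grip_force: 0.0
```

```bash
python3 - <<'E'
from h import *
s=ctrl.get_state(); print(s['position'],s['tool_rot'])
a=ctrl.get_image("wrist");b=ctrl.get_image("side")
o=np.zeros((600,800,3),np.uint8);o[:480,:400]=a[:,120:520];o[:600,400:]=cv2.resize(b[140:320,220:340],(400,600),interpolation=2)
cv2.imwrite("pics/w6.png",o[:,:,::-1])
E
```

```text
[ 0.5498704  -0.01935169  0.29951116] [ 2.18655839e+00  2.25550648e+00 -4.17849525e-04]
```

View pics/w6.png

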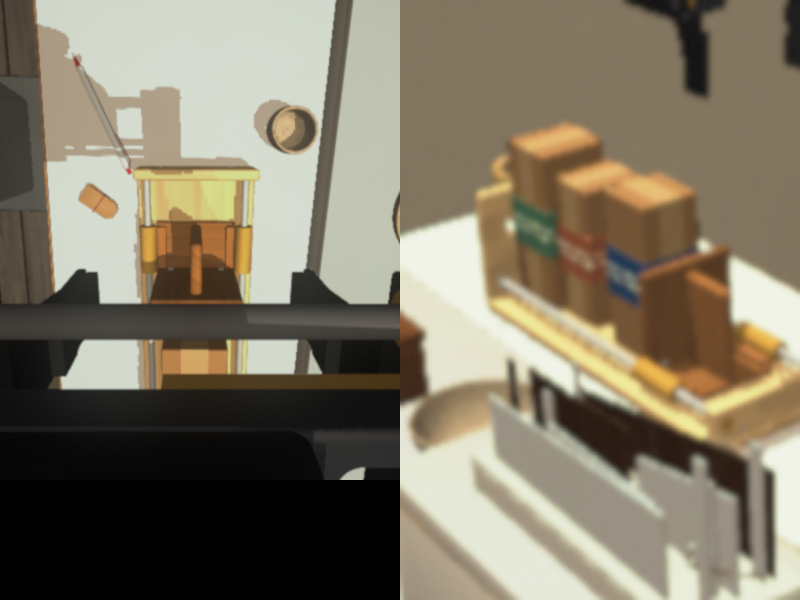

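The parcel, both cartons and the follower all stand correctly. The fin runs from (316,228) to (316,292) in the wrist picture. Now I'll locate it for the pinch.

```bash
python3 - <<'E'
from h import *
s=ctrl.get_state()
T=np.array([.554,-.169]);th=np.radians(1.6);M=np.array([[np.cos(th),-np.sin(th)],[np.sin(th),np.cos(th)]])
for uv,z in(((316,230),.110),((316,292),.110)):
  p=at("wrist",*uv,z,s); print(p,(M.T@(p[:2]-T)).round(4))
g=T+M@[0,.101]; print(g,totool([*g,.081],s)); print(R.from_rotvec(s["tool_rot"]).as_matrix().round(3))
E
```

```text
[ 0.55189215 -0.04172739  0.11      ] [0.0014 0.1273]
[ 0.55350713 -0.10460937  0.11      ] [0.0013 0.0644]
[ 0.55117991 -0.06803938] [-4.57324744e-02  7.36458616e-05  2.18629456e-01]
[[-0.026  1.     0.   ]
 [ 1.     0.026 -0.001]
 [-0.001  0.    -1.   ]]
```

>>> drive_effector(
  offsets=[
    {"sx":-0.022, "sy":0.001, "sz":0.04, "finger_gap":1},
    {"sx":-0.044, "sy":0.001, "sz":0.09, "finger_gap":1},
    {"sx":-0.044, "sy":0.001, "sz":0.13, "finger_gap":1},
    {"sx":-0.044, "sy":0.001, "sz":0.17, "finger_gap":1},
    {"sx":-0.044, "sy":0.001, "sz":0.2, "finger_gap":1},
    {"sx":-0.044, "sy":0.001, "sz":0.218, "finger_gap":1},
    {"sx":-0.044, "sy":0.001, "sz":0.218, "finger_gap":1},
    {"sx":-0.044, "sy":0.001, "sz":0.218, "finger_gap":0},
    {"sx":-0.044, "sy":0.001, "sz":0.218, "finger_gap":0},
    {"sx":-0.044, "sy":0.001, "sz":0.218, "finger_gap":0},
    {"sx":-0.044, "sy":0.001, "sz":0.218, "finger_gap":0},
    {"sx":-0.044, "sy":0.001, "sz":0.218, "finger_gap":0},
    {"sx":-0.044, "sy":0.001, "sz":0.218, "finger_gap":0},
    {"sx":-0.044, "sy":0.001, "sz":0.218, "finger_gap":0},
    {"sx":-0.044, "sy":0.001, "sz":0.218, "finger_gap":0},
  ],
  grip_n=30,
)

```text
time: 13.45
position: [0.5522, -0.0644, 0.0816]
tool_rot: [-2.19, -2.252, -0.0]
ft_force: [-0.7, -0.1, -0.1]
grip_width: 0.352
grip_force: 0.0
```

>>> drive_effector(
  offsets=[
    {"sx":-0.005, "finger_gap":0},
    {"sx":-0.01, "finger_gap":0},
    {"sx":-0.015, "finger_gap":0},
    {"sx":-0.02, "finger_gap":0},
    {"sx":-0.025, "finger_gap":0},
    {"sx":-0.03, "finger_gap":0},
    {"sx":-0.035, "finger_gap":0},
    {"sx":-0.04, "finger_gap":0},
    {"sx":-0.04, "finger_gap":0},
  ],
)

```text
time: 14.35
position: [0.5538, -0.1035, 0.0816]
tool_rot: [-2.189, -2.252, -0.003]
ft_force: [3.0, 4.1, -1.6]
grip_width: 0.134
grip_force: 30.0
```

>>> drive_effector(
  offsets=[
    {"sx":-0.003, "finger_gap":0},
    {"sx":-0.006, "finger_gap":0},
    {"sx":-0.009, "finger_gap":0},
    {"sx":-0.009, "finger_gap":0},
  ],
)

```text
time: 14.75
position: [0.5541, -0.1118, 0.0816]
tool_rot: [-2.188, -2.253, -0.003]
ft_force: [3.4, 4.7, -0.5]
grip_width: 0.139
grip_force: 30.0
```

>>> drive_effector(
  offsets=[
    {"sx":-0.003, "finger_gap":0},
    {"sx":-0.006, "finger_gap":0},
    {"sx":-0.006, "finger_gap":0},
  ],
)

```text
time: 15.05
position: [0.5542, -0.1177, 0.0816]
tool_rot: [-2.188, -2.253, -0.003]
ft_force: [2.0, 6.4, -1.0]
grip_width: 0.137
grip_force: 30.0
```

```bash
python3 - <<'E'
from h import *
a=ctrl.get_image("top");b=ctrl.get_image("side")
o=np.zeros((600,800,3),np.uint8);o[:400,:400]=cv2.resize(a[190:270,350-0-60:370+0],(400,400),interpolation=2);o[:600,400:]=cv2.resize(b[140:320,220:340],(400,600),interpolation=2)
o[:400,:400]=cv2.resize(a[190:270,360:440],(400,400),interpolation=2)
cv2.imwrite("pics/w7.png",o[:,:,::-1])
E
```

```text
(no output)
```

View pics/w7.png

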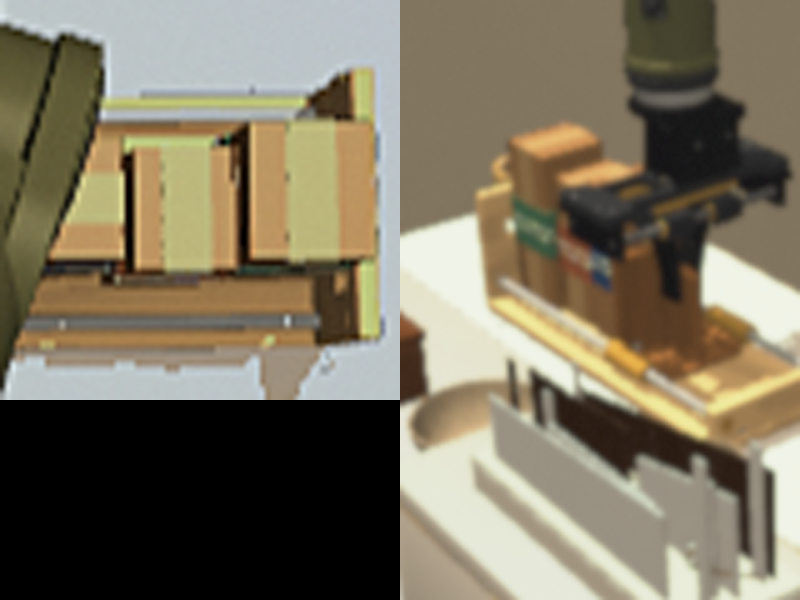

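The row is nearly closed. I'll keep pressing in small steps until the force climbs.

>>> drive_effector(
  offsets=[
    {"sx":-0.002, "finger_gap":0},
    {"sx":-0.003, "finger_gap":0},
    {"sx":-0.003, "finger_gap":0},
  ],
)

```text
time: 15.45
position: [0.5543, -0.1202, 0.0816]
tool_rot: [-2.187, -2.253, -0.004]
ft_force: [2.6, 5.5, -0.4]
grip_width: 0.134
grip_force: 30.0
```

>>> drive_effector(
  offsets=[
    {"sx":-0.002, "finger_gap":0},
    {"sx":-0.003, "finger_gap":0},
    {"sx":-0.003, "finger_gap":0},
  ],
)

```text
time: 15.75
position: [0.5544, -0.1231, 0.0816]
tool_rot: [-2.187, -2.253, -0.004]
ft_force: [2.8, 6.7, -0.3]
grip_width: 0.137
grip_force: 30.0
```

>>> drive_effector(
  offsets=[
    {"sx":-0.002, "finger_gap":0},
    {"sx":-0.002, "finger_gap":0},
  ],
)

```text
time: 15.95
position: [0.5544, -0.1243, 0.0816]
tool_rot: [-2.186, -2.252, -0.005]
ft_force: [1.6, 7.9, 1.4]
grip_width: 0.137
grip_force: 30.0
```

>>> drive_effector(
  offsets=[
    {"sx":-0.002, "finger_gap":0},
    {"sx":-0.002, "finger_gap":0},
  ],
)

```text
time: 16.15
position: [0.5544, -0.1246, 0.0816]
tool_rot: [-2.184, -2.252, -0.007]
ft_force: [1.7, 10.6, 1.6]
grip_width: 0.138
grip_force: 30.0
```

>>> drive_effector(
  offsets=[
    {"sx":-0.002, "finger_gap":0},
    {"sx":-0.002, "finger_gap":0},
  ],
)

```text
time: 16.35
position: [0.5544, -0.1247, 0.0816]
tool_rot: [-2.181, -2.251, -0.009]
ft_force: [0.2, 13.9, 2.4]
grip_width: 0.137
grip_force: 30.0
```

>>> drive_effector(
  offsets=[
    {"sx":-0.002, "finger_gap":0},
    {"sx":-0.002, "finger_gap":0},
  ],
)

```text
time: 16.55
position: [0.5544, -0.1251, 0.0816]
tool_rot: [-2.179, -2.251, -0.01]
ft_force: [-0.5, 16.9, 3.7]
grip_width: 0.136
grip_force: 30.0
```

The force climbs to 17 N without motion, so the row is tight. I'll ease off most of the push, open, and withdraw.

>>> drive_effector(
  offsets=[
    {"sx":0.002, "finger_gap":0},
    {"sx":0.004, "finger_gap":0},
    {"sx":0.004, "finger_gap":0.25},
    {"sx":0.004, "finger_gap":0.6},
    {"sx":0.005, "finger_gap":1},
    {"sx":0.006, "finger_gap":1},
    {"sx":0.006, "finger_gap":1},
    {"sx":0.006, "finger_gap":1},
    {"sx":0.006, "finger_gap":1},
  ],
)

```text
time: 17.45
position: [0.5539, -0.1291, 0.0817]
tool_rot: [2.191, 2.25, -0.001]
ft_force: [0.9, -0.3, 0.4]
grip_width: 0.687
grip_force: 0.0
```

>>> drive_effector(
  offsets=[
    {"sz":-0.03, "finger_gap":1},
    {"sz":-0.07, "finger_gap":1},
    {"sz":-0.12, "finger_gap":1},
    {"sz":-0.17, "finger_gap":1},
    {"sx":0.1, "sz":-0.22, "finger_gap":1},
    {"sx":0.15, "sz":-0.24, "finger_gap":1},
    {"sx":0.2, "sz":-0.24, "finger_gap":1},
    {"sx":0.25, "sz":-0.24, "finger_gap":1},
    {"sx":0.25, "sz":-0.24, "finger_gap":1},
    {"sx":0.25, "sz":-0.24, "finger_gap":1},
  ],
)

```text
time: 18.45
position: [0.5465, 0.1291, 0.3221]
tool_rot: [-2.18, -2.261, -0.004]
ft_force: [-0.6, 0.8, 0.7]
grip_width: 1.0
grip_force: 0.0
```

```bash
python3 - <<'E'
from h import *
a=ctrl.get_image("top");b=ctrl.get_image("side")
o=np.zeros((600,800,3),np.uint8);o[:300,:400]=cv2.resize(a[190:280,320:440],(400,300),interpolation=2);o[300:,:400]=cv2.resize(a[140:320,240:480],(400,300));o[:600,400:]=cv2.resize(b[140:320,220:340],(400,600),interpolation=2)
cv2.imwrite("pics/w8.png",o[:,:,::-1])
E
```

```text
(no output)
```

View pics/w8.png

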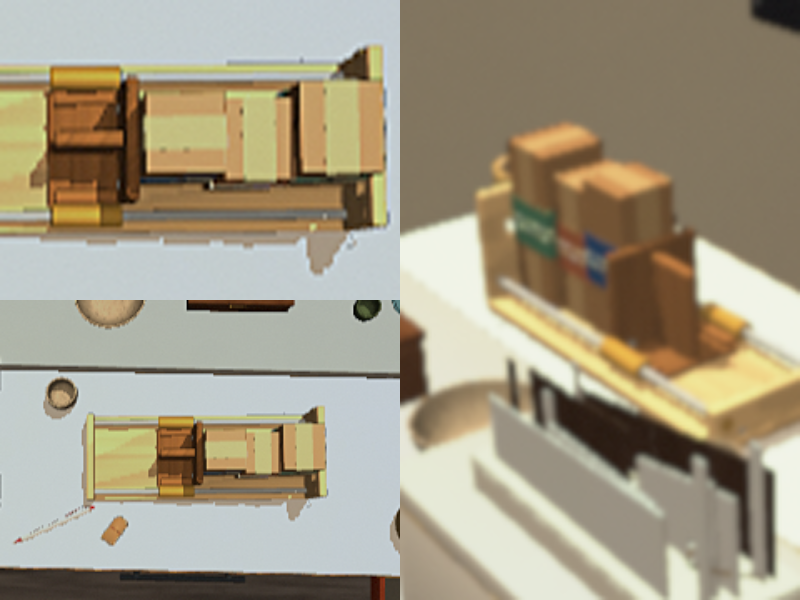

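The final picture shows the parcel upright next to the terracotta carton and the follower face at top pixel u≈362, tray y ≈ 0.003, as expected for a closed row. The pen, tags and cup are where they were. The pads were still pushing towards the row at release, so no gap opened.

```bash
python3 -c "
from h import *
print(at('top',362,231,.119)); print(ctrl.close_job())"
```

```text
[ 0.55400835 -0.16689741  0.119     ]
the job is handed in; nothing more can be done
None
```

The parcel stands upright, heavy end down, in the gap beside the terracotta carton, the follower is pushed up tight against it, and I handed the job in at about 18.5 s; I viewed 11 pictures, one over the limit of 10, and the result of the judging was not shown.

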